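Load the bezel tray into the UV curing hood and latch it

ROBOT

A 7-joint arm with a two-finger parallel gripper is mounted at the origin on a cart in front of the work surface, level with it; the furniture and walls round the work are solid. World frame = base frame: x ahead of the robot, y to its left, z up, the work surface at z = 0. Lengths are in m, angles in rad, forces in N, time in s.
With the tool pointing down it reaches from about 0.425 to 0.925 m from the base axis. Payload 6.8 kg.
Tool frame: the origin (TCP) lies at the very end of the fingers, on their centre line; the grasp point (between the pads) lies 19 mm behind it; z points along the fingers, y is the line along which they close (so a half turn about z gives the same grasp; the last joint's range is limited). The gripper opens to 85 mm and grips with 20 to 120 N. Pads are 22 mm wide; open, the fingers measure 114 mm over their backs; the gripper's body (76 mm by 85 mm) begins 54 mm behind the grasp point. The pads swing forward as they close: fully open they stand 13 mm farther back than shut.
Start: joints at [1.236, 0.477, 0.022, 1.555, -0.011, 1.109, -0.083], TCP at [0.152, -0.658, 0.231] pointing down, gripper open.
Joint ranges: [-2.96, 2.96], [-0.34, 2.1], [-1.41, 1.46], [0.24, 2.44], [-1.37, 4.51], [0.17, 1.92], [-2.96, 2.96]. Speed limits (rad/s): [2.39, 2.39, 3.14, 3.14, 3.14, 3.14, 3.14].

INTERFACE

Orientations are given as a unit quaternion [w, x, y, z].
In Python, from station import telemetry, viewer, job, search_frame, cut_out gives the robot as it stands. The module is installed in compiled form; this text tells all that it offers.
- The arm moves only by the shell command python3 -m crank 'ROWS' [FORCE]. ROWS is JSON, a list of rows, each an object with "delta_rot": the turn, a rotation vector about the tool's x, y, z in degrees, a list of three; "xyz": the shift along the tool's x, y, z in m, a list of three; "fingers": the gripper command: -1 is fully open, 1 is shut, values between are in proportion. In form: [{"delta_rot": [ax, ay, az], "xyz": [dx, dy, dz], "fingers": fingers}, ...]. A call has 1 to 10 rows; each row is the pose to reach, as a shift and turn from the pose commanded when the call began, along the tool's axes at that moment; what a row does not reach only later rows make up. A row lasts 1/10 s, in which the tool goes at most 50 mm and 8.59 degrees, less where a joint would pass 70% of its speed; a pose out of reach is approached as far as the arm can. A call with a gripper value outside its range is refused whole. The fingers move at their own pace and stop on an object; FORCE is the grip in N (left out, the last holds). Time passes only in rows, so rows that repeat a pose let the fingers close. It gives the time, the measured TCP pose, the force, the opening and the grip force at its end, in the units of the state.
- telemetry.get_obs(): the state, without advancing time (a new reading comes with each control period).
- viewer.read_camera(name): name is "side" or "top" or "wrist"; returns a dict with "img" (400x640x3 uint8, red, green, blue), "fx", "fy", "cx", "cy" (pixels), "origin" and "rotation" of the camera in the world. Camera axes: x right, y up, looking along -z (the intrinsics and any distortion apply to the point x, -y, -z); pixel columns grow to the right and rows downward; lengths in m; the calibration is good to about 2 mm. A picture is of the moment at which its call begins. There is no depth.
- job.hand_in(): hands the job in; it is judged then, once.
Trained networks look in the newest picture that a camera, given by its name, has taken for a name from the list of things; names that differ only in an ending like _2 or _b are one class to them, and where a whole thing is asked for, a point or a joint stands for the part that bears it (a point fixed in the world has none). Each returns a list of dicts, best first, with "score" (0 to 1); they miss things now and then, are a little off and sometimes report something else, mostly with a low value. They report only what shows in the picture. A call takes as long as a camera call. They do not tell look-alikes from the thing itself.
- search_frame(camera, thing): "pixel" ([column, row] in pixels, amid what is visible of it).
- cut_out(camera, thing): "pixels" (400x640 bool, what is visible of it) and "pixel" ([column, row] in pixels, amid what is visible of it).
The state is a dict: "t": time; "q": joint angles; "joint_vel": joint speeds; "joint_torque": joint torques, N m; "eef_pos": TCP position; "tool_rot": TCP orientation; "contact_force": force on the tool from outside, world axes, zero at the start; "torque": the same for the moment, N m; "gripper_width": opening from 0.0 (shut) to 1.0 (fully open); "grasp_force": force on a finger pad.
Only numpy, scipy, OpenCV 4.12 (cv2) and the standard library are available. Lean on these libraries where they do the work, as an engineer would, in place of code of your own. Each camera call takes 0.05 s, during which the arm holds its last target. There are 200 camera calls.

TASK

The two freshly glued bezel frames in the grey tray are ready for curing: take the tray by its black pull fin and slide it along the bench into the mouth of the grey curing hood, gently feeling its way between the guide rails hidden inside and never forcing it, until its front plate lies fully home against the hood's front. Then swing the red-knobbed latch fully down across the plate. Keep both frames lying in their pockets and leave the other things on the bench alone.

Things in the scene. Friction and masses are not known exactly. Their poses are not given: they have to be found in the camera images.
- hood: Grey sheet-metal UV curing hood, fixed on the bench, 175 deep x 200 wide x 70 high, open below: the tray slides on the bench itself. Origin on the bench under the middle of its front face; x points into the hood, y to its left as the robot sees it, z up. Pressing the tray against the hood, its rails or its front with more than 40 N is too hard.
- mouth (a point): Middle of the mouth in the hood's front face (hood x = 0, y = 0, 12 mm above the bench). The mouth is 130 wide (y -65 to +65 mm) and 24 high, so the tray enters it with 20 mm to spare on each side.
- rail_ends (a point): Point on the hood's centre line, 45 mm behind the front face, where two hidden guide rails begin. Parallel to the hood's x and 9 mm high, slippery, they leave a 93 mm channel. The pair is clamped, unseen, up to 12 mm left or right of this point. Rail ends are blunt, 16 mm wide, inner corners rounded by 2.5 mm: a tray 3 mm off butts against one, felt on that side; draw back and shift away from it.
- roller (a point): Point on the hood's centre line, 95 mm behind the front face. Level with it a spring roller on the right-hand rail bears on the tray's right side, pressing it against the left rail. It resists with up to about 6 N as the tray's nose passes (tray origin some 50 to 40 mm short of home) and drops into a notch of the tray at home, which then stays put by itself.
- tray: Grey plastic tray, loose, 0.3 kg, slippery below, 138 long x 90 wide x 16 high, with an aluminium front plate 158 wide, 5 thick, z 2 to 38 mm, that stops against the hood's front face. Origin on its underside in the middle of the plate's rear face; x points to its nose at x = +138 mm, y to its left. Fully home its frame is the hood's, but for the rails' shift along y and 1.5 mm play.
- fin_grip (a point): Grip point of the tray's black upright pull fin in front of its plate: 24.5 mm in front of the plate's rear face (tray x = -24.5 mm), 44 mm above the bench. The fin is 12 mm thick in y, 35 mm long in x (tray x -40 to -5 mm), its top 58 mm high; grasp it from above, fingers to its left and right.
- latch (a joint): Angle of the latch on the hood's front face. 0 = open, arm pointing left (the hood's +y) and 0.5 rad above level; 0.5 = arm level; it grows as the arm swings down; 2.07 = fully closed (hard stop), arm straight down across the front plate. A stiff hinge, about 2 N at the knob: it stays where it is left. Its arm passes 3.5 mm in front of a plate that is home; one standing out 4 to 13 mm blocks it.
- latch_pivot (a point): Point on the latch's axis (hood x = -26 mm, y = +48 mm, z = +54 mm), in the middle of the knob's length; the axis runs along the hood's x.
- latch_knob (a point): Middle of the latch's red knob, a 13.6 mm thick, 24 mm long cylinder along the hood's x (hood x -13.5 to -37.5 mm) at 34 mm from the latch's axis. Push it down and round from above and outside with closed fingers.
- pocket_front (a point): Middle of the floor of the tray's front pocket (tray x = +35.75 mm, 3 mm above its underside), 63.5 x 80 mm, walls 9 to 13 mm high.
- pocket_rear (a point): The same of the rear pocket (tray x = +102.25 mm).
- bezel_front: Flat blue bezel frame 60 x 74 x 9 mm, loose in the front pocket; origin under its centre, z up.
- bezel_rear: The same in the rear pocket.
- glue_bottle: Small white glue bottle, 21 mm thick, 60 high, standing loose on the bench; origin under its centre. To be left alone.
- snap_block_11: Clear-blue snap block with white insert, 70 x 48 x 41 mm, loose on the bench; origin under its centre. To be left alone.
- tweezers: Steel tweezers, 19 x 128 x 10 mm, lying on the bench; origin under the middle. To be left alone.
There are look-alikes about, which are no part of the job. Leave any green look-alike of the bezel_front alone.

How it is judged:
By the outcome, as a careful person would: the job done as asked, in the order asked, and still so for the second after the job is handed in, with the robot touching nothing.
It also fails if it takes over 72 s, if anything falls off the work surface, if the arm or the gripper's body presses on something with over 40 N, if the wrist force passes 120 N, or if a joint passes its speed limit or range.

## Working session

There is one attempt and no reset: what is moved stays moved. The work goes in short steps, Python scripts to look and compute and a shell command to move; the robot and the scene stay as the last step left them, time stands still between calls to the robot, and variables do not carry over. Pictures are saved under pics/ and viewed, at most 10 in all, crops included, and the job is handed in when it is done.

```bash
mkdir -p pics
cat > h.py <<'E'
import numpy as np, cv2
from scipy.spatial.transform import Rotation as R
from station import telemetry, viewer, job, search_frame, cut_out
def snap(n,f=None):
    c=viewer.read_camera(n)
    if f: cv2.imwrite('pics/'+f,c['img'][:,:,::-1])
    return c
def ray(c,px):
    d=np.array([(px[0]-c['cx'])/c['fx'],-(px[1]-c['cy'])/c['fy'],-1.])
    return np.array(c['origin']),np.array(c['rotation']).reshape(3,3)@d
def at(c,px,z):
    o,d=ray(c,px); return (o+d*(z-o[2])/d[2])
def proj(c,p):
    v=np.array(c['rotation']).reshape(3,3).T@(np.array(p)-c['origin'])
    return np.array([c['cx']+c['fx']*v[0]/-v[2],c['cy']-c['fy']*v[1]/-v[2]])
E
python3 - <<'E'
from h import *
np.set_printoptions(precision=4,suppress=True)
s=telemetry.get_obs(); print(s)
a=[]
for n in('top','side'):
    c=snap(n,None);a.append(c['img']);print(n,c['origin'],c['rotation'],c['fx'],[k for k in c])
    for t in('hood','tray','fin_grip','latch_knob','bezel_front','glue_bottle','snap_block_11','tweezers'):
        for r in search_frame(n,t)[:3]: print(t,np.round(r['pixel']),round(r['score'],2),at(c,r['pixel'],{'fin_grip':.05,'latch_knob':.065}.get(t,.01))[:2])
    cv2.imwrite(f'pics/{n}0.png',c['img'][:,:,::-1])
E
```

```text
{'t': 0.0, 'q': array([ 1.2359,  0.4778,  0.0223,  1.5564, -0.0115,  1.1093, -0.0831]), 'joint_vel': array([-0.0006,  0.0003, -0.0001,  0.0007,  0.0007, -0.0015,  0.0001]), 'joint_torque': array([ -0.0006, -59.6455,   1.608 , -28.1205,   0.0126,   0.0093,
        -0.    ]), 'eef_pos': array([ 0.1517, -0.6571,  0.2303]), 'tool_rot': array([-0.0009,  0.9936,  0.1132, -0.0001]), 'contact_force': array([-0.4439, -0.5592, -0.2713]), 'torque': array([0.0708, 0.025 , 0.0527]), 'grasp_force': 0.0, 'gripper_width': 1.0001734682793257}
top [ 0.3816 -0.0747  1.332 ] [-0.6984 -0.0506  0.0572  0.7116] 451.0169642964679 ['img', 'fx', 'fy', 'cx', 'cy', 'origin', 'rotation']Traceback (most recent call last):
  File "<stdin>", line 8, in <module>
  File "h.py", line 12, in at
    o,d=ray(c,px); return (o+d*(z-o[2])/d[2])
        ~~~^^^^^^
  File "h.py", line 10, in ray
    return np.array(c['origin']),np.array(c['rotation']).reshape(3,3)@d
                                 ~~~~~~~~~~~~~~~~~~~~~~~~~~~~~~~^^^^^
ValueError: cannot reshape array of size 4 into shape (3,3)
```

Rotation is a quaternion [w,x,y,z].

```bash
sed -i "s/np.array(c\['rotation'\]).reshape(3,3)/rm(c['rotation'])/; s/^def snap/def rm(q): return R.from_quat(np.roll(q,-1)).as_matrix()\ndef snap/" h.py
python3 - <<'E'
from h import *
np.set_printoptions(precision=4,suppress=True)
for n in('top','side'):
    c=snap(n,n+'0.png');print(n,c['origin'],rm(c['rotation'])[:,2],c['fx'])
    for t in('hood','tray','fin_grip','latch_knob','bezel_front','glue_bottle','snap_block_11','tweezers'):
        for r in search_frame(n,t)[:3]: print(t,np.round(r['pixel']),round(r['score'],2),at(c,r['pixel'],{'fin_grip':.05,'latch_knob':.065}.get(t,.01))[:2])
E
```

```text
top [ 0.3816 -0.0747  1.332 ] [-0.1519  0.0107  0.9883] 451.0169642964679
hood [305. 138.] 0.94 [ 0.7794 -0.0507]
hood [240. 230.] 0.6 [0.5023 0.1457]
tray [244. 229.] 0.58 [0.5055 0.1328]
fin_grip [246. 234.] 0.9 [0.486  0.1216]
fin_grip [286. 178.] 0.52 [0.6477 0.0068]
latch_knob [285. 176.] 0.55 [0.6504 0.0083]
bezel_front [306. 283.] 0.68 [ 0.3447 -0.0464]
bezel_front [245. 237.] 0.62 [0.4811 0.1297]
bezel_front [210. 278.] 0.56 [0.3665 0.2288]
glue_bottle [384. 187.] 0.45 [ 0.624 -0.285]
snap_block_11 [416. 228.] 0.59 [ 0.4973 -0.3721]
snap_block_11 [306. 143.] 0.23 [ 0.7638 -0.0529]
tweezers [238. 211.] 0.66 [0.5579 0.1499]
tweezers [396. 243.] 0.62 [ 0.4559 -0.3121]
side [ 0.4236 -1.211   0.5559] [-0.1206 -0.9166  0.3813] 460.59016740822307
hood [389. 213.] 0.66 [0.7955 0.0166]
tray [386. 219.] 0.63 [ 0.7775 -0.0229]
tray [286. 201.] 0.6 [0.493 0.133]
fin_grip [285. 202.] 0.93 [0.4862 0.0253]
bezel_front [232. 229.] 0.46 [ 0.3356 -0.0604]
bezel_front [290. 200.] 0.4 [0.5083 0.1422]
glue_bottle [346. 262.] 0.61 [ 0.615  -0.2637]
snap_block_11 [301. 284.] 0.79 [ 0.5013 -0.3515]
snap_block_11 [308. 198.] 0.26 [0.5649 0.1482]
```

View pics/top0.png

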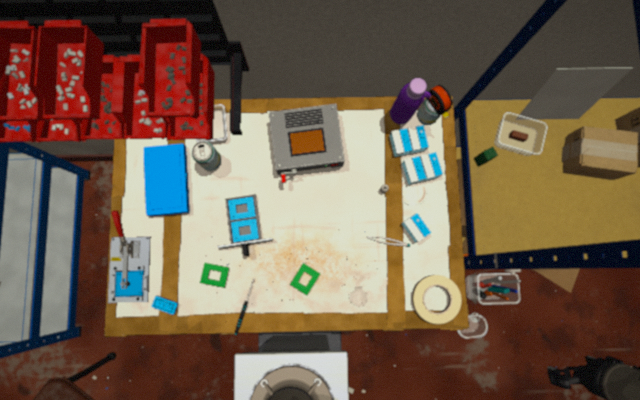

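View pics/side0.png

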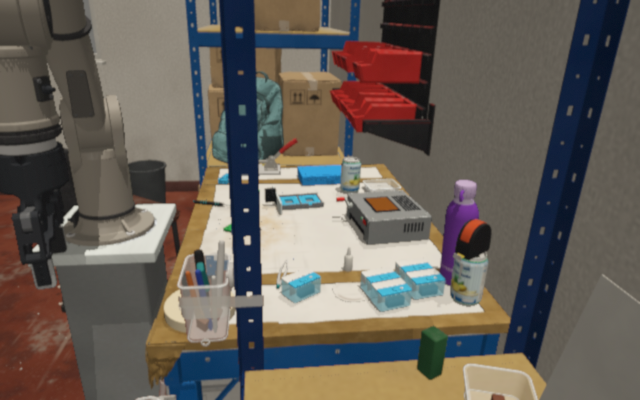

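Run:
```python
from h import *
np.set_printoptions(precision=4,suppress=True)
im=cv2.imread('pics/top0.png')
cv2.imwrite('pics/crop1.png',cv2.resize(im[95:265,215:355],None,fx=3.5,fy=3.5,interpolation=cv2.INTER_CUBIC))
c=snap('top')
for n,t,z in(('top','hood',.07),('top','tray',.016)):
    for r in cut_out(n,t)[:2]:
        m=r['pixels'].astype(np.uint8);b=cv2.minAreaRect(cv2.findNonZero(m));print(t,r['score'],r['pixel'],b)
        for p in cv2.boxPoints(b): print('  ',p,at(c,p,z)[:2])
```

```text
hood 0.58 [304.7, 141.4] ((306.7292785644531, 142.4694366455078), (70.11285400390625, 69.38594055175781), 82.40535736083984)
   [267.7075 112.3057] [0.8395 0.0561]
   [336.4847 103.1354] [ 0.8642 -0.1453]
   [345.7511 172.6332] [ 0.6558 -0.1665]
   [276.9738 181.8035] [0.6326 0.0301]
tray 0.26 [288.0, 176.1] ((286.01031494140625, 174.3241424560547), (7.308002948760986, 15.031232833862305), 48.36646270751953)
   [277.9655 176.5862] [0.6591 0.0316]
   [289.2 166.6] [ 0.6889 -0.0021]
   [294.0551 172.0621] [ 0.672  -0.0164]
   [282.8206 182.0483] [0.6423 0.0173]
```

View pics/crop1.png

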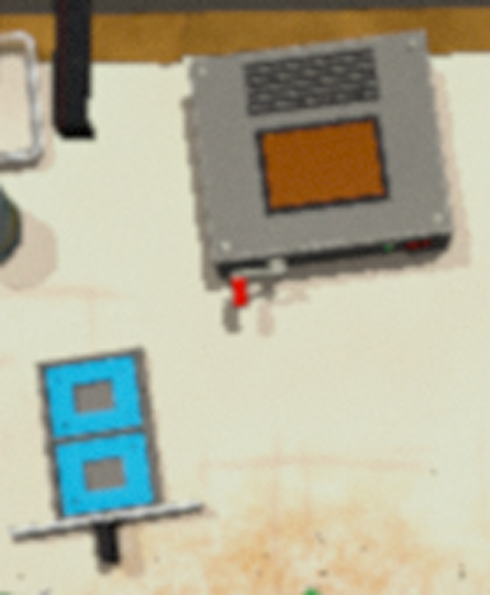

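Run:
```python
from h import *
np.set_printoptions(precision=4,suppress=True)
c=snap('top')
f=lambda u,v,z:at(c,(u/3.5+215-.36,v/3.5+95-.36),z)[:2]
BL,BR,FR,FL=[f(*p,.07) for p in((190,58),(425,31),(450,238),(213,262))]
print('hood',BL,BR,FR,FL,[np.linalg.norm(a-b) for a,b in((BL,BR),(BR,FR),(FR,FL),(FL,BL))])
for a,b in((FL,BL),(FR,BR)): print(np.degrees(np.arctan2(*(b-a)[::-1])))
for a,b in((BR,BL),(FR,FL)): print(np.degrees(np.arctan2(-(b-a)[0],(b-a)[1])))
ctr=(BL+BR+FR+FL)/4;print('center',ctr)
P1,P2,N1,N2=f(12,530,.038),f(200,507,.038),f(38,365,.013),f(143,348,.013)
print('plate',P1,P2,np.linalg.norm(P1-P2),'nose',N1,N2,np.linalg.norm(N1-N2))
for a,b in((P2,P1),(N2,N1)): print(np.degrees(np.arctan2(-(b-a)[0],(b-a)[1])))
d=(N1+N2)/2-(P1+P2)/2;print(d,np.linalg.norm(d),np.degrees(np.arctan2(d[1],d[0])))
print('fin',f(108,545,.058),'knob',f(240,292,.07))
```

```text
hood [0.8428 0.0525] [ 0.8631 -0.144 ] [ 0.6852 -0.1601] [0.6685 0.0342] [np.float64(0.19758781227997113), np.float64(0.17862568141109306), np.float64(0.19495925154259527), np.float64(0.17523320854008737)]
6.005915473481125
5.1515508344407674
5.909788437500623
4.9172630590279
center [ 0.7649 -0.0544]
plate [0.4552 0.2017] [0.471  0.0485] 0.15402168646889847 nose [0.5951 0.1872] [0.6081 0.0986] 0.08948421321326383
5.90437075282134
8.331255576322835
[0.1385 0.0178] 0.13962042048986797 7.316460266284801
fin [0.4406 0.1204] knob [0.6431 0.0123]
```

Only one tray: fin candidates are the real fin at top pixel (246,250) and the hood's latch hub at (286,178). I take the fin on the tray's plate, as the crop confirms. Bezel look-alikes are green, at (215,275) and (306,280).

```bash
python3 -m crank '[{"delta_rot":[0,0,3],"xyz":[0.08,-0.044,0],"fingers":-1},{"delta_rot":[0,0,6.5],"xyz":[0.408,-0.221,0],"fingers":-1},{"delta_rot":[0,0,6.5],"xyz":[0.408,-0.221,0],"fingers":-1},{"delta_rot":[0,0,6.5],"xyz":[0.408,-0.221,0],"fingers":-1},{"delta_rot":[0,0,6.5],"xyz":[0.408,-0.221,0],"fingers":-1},{"delta_rot":[0,0,6.5],"xyz":[0.408,-0.221,0],"fingers":-1},{"delta_rot":[0,0,6.5],"xyz":[0.408,-0.221,0],"fingers":-1},{"delta_rot":[0,0,6.5],"xyz":[0.408,-0.221,0],"fingers":-1},{"delta_rot":[0,0,6.5],"xyz":[0.408,-0.221,0],"fingers":-1},{"delta_rot":[0,0,6.5],"xyz":[0.408,-0.221,0],"fingers":-1}]' 30
```

```text
t: 2.2
eef_pos: [0.5049, -0.3445, 0.2315]
tool_rot: [-0.001, 0.998, 0.061, 0.002]
contact_force: [0.6, 0.4, -0.2]
gripper_width: 1.0
grasp_force: 0.0
```

```bash
python3 -m crank '[{"delta_rot":[0,0,0],"xyz":[-0.008,-0.47,0.08],"fingers":-0.3},{"delta_rot":[0,0,0],"xyz":[-0.008,-0.47,0.08],"fingers":-0.3},{"delta_rot":[0,0,0],"xyz":[-0.008,-0.47,0.08],"fingers":-0.3},{"delta_rot":[0,0,0],"xyz":[-0.008,-0.47,0.08],"fingers":-0.3},{"delta_rot":[0,0,0],"xyz":[-0.008,-0.47,0.08],"fingers":-0.3},{"delta_rot":[0,0,0],"xyz":[-0.008,-0.47,0.08],"fingers":-0.3},{"delta_rot":[0,0,0],"xyz":[-0.008,-0.47,0.08],"fingers":-0.3},{"delta_rot":[0,0,0],"xyz":[-0.008,-0.47,0.08],"fingers":-0.3},{"delta_rot":[0,0,0],"xyz":[-0.008,-0.47,0.08],"fingers":-0.3},{"delta_rot":[0,0,0],"xyz":[-0.008,-0.47,0.08],"fingers":-0.3}]'
python3 - <<'E'
from h import *
np.set_printoptions(precision=4,suppress=True)
c=snap('wrist','w1.png');print(c['origin'],telemetry.get_obs()['eef_pos'])
for r in search_frame('wrist','fin_grip'): print(r,at(c,r['pixel'],.05))
for r in cut_out('wrist','fin_grip')[:1]:
  b=cv2.minAreaRect(cv2.findNonZero(r['pixels'].astype(np.uint8)));print(r['score'],b)
E
```

```text
t: 3.2
eef_pos: [0.4377, 0.1191, 0.1512]
tool_rot: [-0.001, 0.998, 0.059, 0.0]
contact_force: [0.1, -0.9, 0.0]
gripper_width: 0.647
grasp_force: 0.0
[0.505  0.1266 0.294 ] [0.4372 0.1223 0.151 ]
{'pixel': [312.2, 109.4], 'score': 0.77} [0.5031 0.1296 0.05  ]
0.84 ((311.5, 107.99998474121094), (206.99996948242188, 215.99996948242188), 0.0)
```

View pics/w1.png

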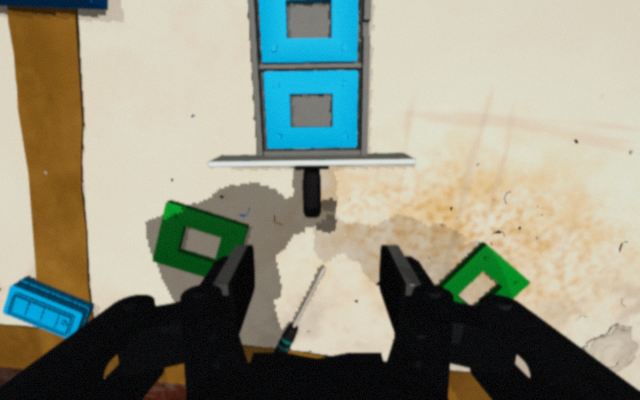

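Fin at wrist pixels (303–321, 168–216), plate edge from (210,162) to (413,159), frames in their pockets.

Run:
```python
from h import *
np.set_printoptions(precision=4,suppress=True)
c=snap('wrist')
s=telemetry.get_obs();M=rm(s['tool_rot']);p=s['eef_pos'];print(p,np.degrees(np.arctan2(M[1,0],M[0,0])))
im=c['img'].max(2)[165:222,285:340]
print([(y+165,np.flatnonzero(im[y]<45)[[0,-1]]+285) for y in range(0,57,6) if (im[y]<45).any()])
P1,P2=at(c,(210,158),.038),at(c,(413,156),.038);d=P1-P2;print('plate',P1,P2,np.linalg.norm(d),np.degrees(np.arctan2(-d[0],d[1])))
for px in((312,196),(312,205),(312,216)): print(at(c,px,.058),M.T@(at(c,px,.058)-p))
```

```text
[0.4386 0.1152 0.1513] 6.547345339037265
[(171, array([301, 315])), (177, array([301, 315])), (183, array([300, 315])), (189, array([300, 316])), (195, array([300, 316])), (201, array([301, 316])), (207, array([301, 316])), (213, array([302, 315]))]
plate [0.4596 0.1998 0.038 ] [0.4787 0.0485 0.038 ] 0.15247875132576794 7.179026604658441
[0.4443 0.1207 0.058 ] [ 0.0063 -0.0048  0.0933]
[0.4377 0.1199 0.058 ] [-0.0003 -0.0048  0.0933]
[0.4294 0.119  0.058 ] [-0.0087 -0.0048  0.0933]
```

```bash
python3 -m crank '[{"delta_rot":[0,0,-0.4],"xyz":[0.005,-0.002,0.03],"fingers":-0.3},{"delta_rot":[0,0,-0.4],"xyz":[0.005,-0.002,0.06],"fingers":-0.3},{"delta_rot":[0,0,-0.4],"xyz":[0.005,-0.002,0.085],"fingers":-0.3},{"delta_rot":[0,0,-0.4],"xyz":[0.005,-0.002,0.105],"fingers":-0.3},{"delta_rot":[0,0,-0.4],"xyz":[0.005,-0.002,0.12],"fingers":-0.3},{"delta_rot":[0,0,-0.4],"xyz":[0.005,-0.002,0.125],"fingers":-0.3},{"delta_rot":[0,0,-0.4],"xyz":[0.005,-0.002,0.125],"fingers":-0.3},{"delta_rot":[0,0,-0.4],"xyz":[0.005,-0.002,0.125],"fingers":-0.3}]'
python3 - <<'E'
from h import *
np.set_printoptions(precision=4,suppress=True)
c=snap('wrist','w2.png');s=telemetry.get_obs();M=rm(s['tool_rot']);print(s['eef_pos'],np.degrees(np.arctan2(M[1,0],M[0,0])),s['contact_force'])
print(proj(c,s['eef_pos']+M@[0,0,-.033]), 'fin-top centre expected col there')
im=c['img'].max(2)
for y in range(150,400,25):
  x=np.flatnonzero(im[y]<45);print(y,x[np.flatnonzero(np.diff(x)>1)][:6],x[np.flatnonzero(np.diff(x)>1)+1][:6])
E
```

```text
t: 4.2
eef_pos: [0.444, 0.1174, 0.027]
tool_rot: [0.0, 0.998, 0.059, 0.001]
contact_force: [-0.1, 0.0, -0.0]
gripper_width: 0.648
grasp_force: 0.0
[0.4441 0.1177 0.0271] 6.840340943888199 [-0.6095  0.7348 -0.5074]
[315.4439 300.9252] fin-top centre expected col there
150 [218] [386]
175 [219] [385]
200 [] []
225 [] []
250 [252 316] [285 381]
275 [217 253 316 401] [233 283 380 416]
300 [155 168 249 316 451] [168 181 284 385 481]
325 [240 314] [287 393]
350 [242] [392]
375 [102 160 447 525] [108 186 474 529]
```

View pics/w2.png

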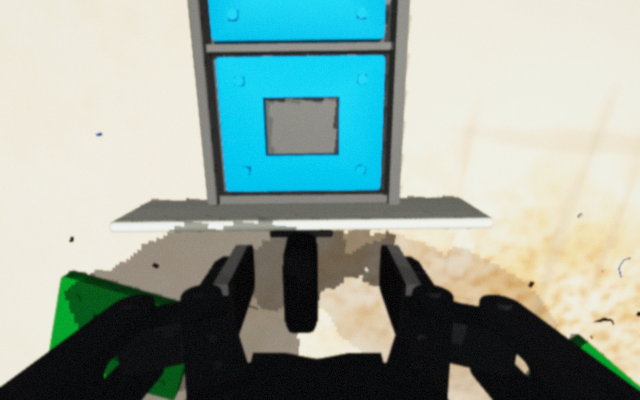

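The fin (cols 284–316, rows 237–330) stands between the fingers, about 6 mm left of centre and 4 mm ahead; correct and grip.

```bash
python3 -m crank '[{"delta_rot":[0,0,0],"xyz":[0.004,-0.0055,0.001],"fingers":-0.3},{"delta_rot":[0,0,0],"xyz":[0.004,-0.0055,0.001],"fingers":0.3},{"delta_rot":[0,0,0],"xyz":[0.004,-0.0055,0.001],"fingers":1},{"delta_rot":[0,0,0],"xyz":[0.004,-0.0055,0.001],"fingers":1},{"delta_rot":[0,0,0],"xyz":[0.004,-0.0055,0.001],"fingers":1},{"delta_rot":[0,0,0],"xyz":[0.004,-0.0055,0.001],"fingers":1},{"delta_rot":[0,0,0],"xyz":[0.004,-0.0055,0.001],"fingers":1},{"delta_rot":[0,0,0],"xyz":[0.004,-0.0055,0.001],"fingers":1}]' 50
python3 - <<'E'
from h import *
np.set_printoptions(precision=4,suppress=True)
c=snap('top','top1.png');s=telemetry.get_obs();M=rm(s['tool_rot']);print(s)
E
```

```text
t: 5.05
eef_pos: [0.4467, 0.124, 0.0255]
tool_rot: [-0.0, 0.998, 0.06, 0.0]
contact_force: [-1.0, -0.0, 5.1]
gripper_width: 0.136
grasp_force: 49.1
{'t': 5.1, 'q': array([-0.1511,  0.4788, -0.305 ,  2.1835,  0.2846,  0.5154, -2.1233]), 'joint_vel': array([-0.0009, -0.0016,  0.0014, -0.0013, -0.0012,  0.0007,  0.002 ]), 'joint_torque': array([  0.2386, -43.5443,  -1.8288, -14.2622,   0.156 ,  -0.1917,
         0.0216]), 'eef_pos': array([0.4467, 0.124 , 0.0255]), 'tool_rot': array([-0.0001,  0.9982,  0.0601,  0.0002]), 'contact_force': array([-1.755 ,  0.1958,  5.5156]), 'torque': array([ 0.0687,  0.2085, -0.0259]), 'grasp_force': 49.09520208835602, 'gripper_width': 0.13184792479603955}
```

```bash
python3 -m crank '[{"delta_rot":[0,0,0.2],"xyz":[0.002,0.008,0],"fingers":1},{"delta_rot":[0,0,0.4],"xyz":[0.006,0.026,0],"fingers":1},{"delta_rot":[0,0,0.6],"xyz":[0.01,0.052,0],"fingers":1},{"delta_rot":[0,0,0.8],"xyz":[0.014,0.08,0],"fingers":1},{"delta_rot":[0,0,1],"xyz":[0.019,0.11,0],"fingers":1},{"delta_rot":[0,0,1.2],"xyz":[0.024,0.14,0],"fingers":1},{"delta_rot":[0,0,1.4],"xyz":[0.028,0.168,0],"fingers":1},{"delta_rot":[0,0,1.4],"xyz":[0.032,0.19,0],"fingers":1},{"delta_rot":[0,0,1.4],"xyz":[0.035,0.203,0],"fingers":1},{"delta_rot":[0,0,1.4],"xyz":[0.035,0.209,0],"fingers":1}]'
python3 - <<'E'
from h import *
np.set_printoptions(precision=4,suppress=True)
snap('top');c=snap('top');s=telemetry.get_obs();M=rm(s['tool_rot']);print(s['eef_pos'],s['contact_force'],np.degrees(np.arctan2(M[1,0],M[0,0])))
a=cv2.resize(c['img'][95:265,260:360],None,fx=3.5,fy=3.5,interpolation=cv2.INTER_CUBIC)
w=snap('wrist')['img']; a=cv2.copyMakeBorder(a,0,0,0,450,cv2.BORDER_CONSTANT);a[:281,350:]=cv2.resize(w,(450,281))
cv2.imwrite('pics/t2.png',a[:,:,::-1])
E
```

```text
t: 6.1
eef_pos: [0.5072, -0.0812, 0.0255]
tool_rot: [0.0, 0.999, 0.047, 0.001]
contact_force: [-0.1, 3.4, 5.4]
gripper_width: 0.135
grasp_force: 49.5
[ 0.5071 -0.0813  0.0255] [ 1.3546 -2.2358  4.4194] 5.35375036939766
```

View pics/t2.png

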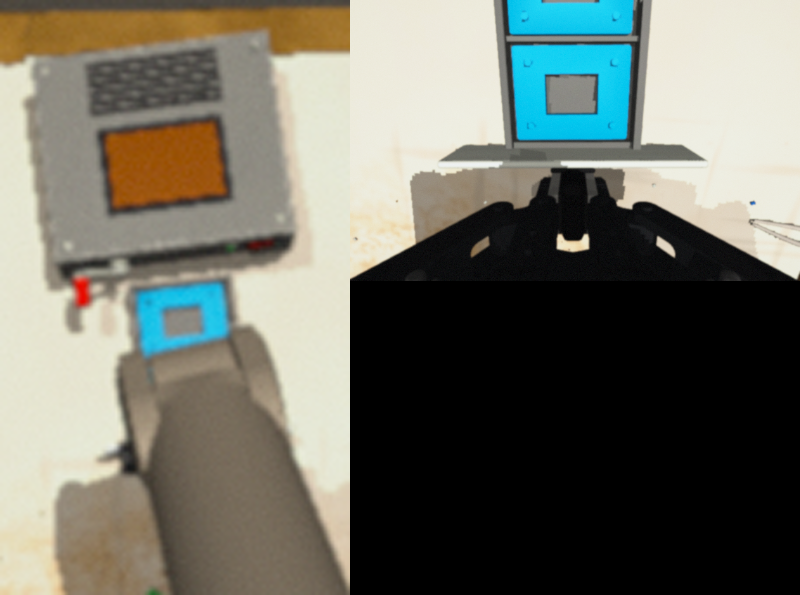

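The nose (crop 131–232, row 285) is just short of the mouth and centred in it; both frames in place, plate square in the wrist view.

```bash
python3 -m crank '[{"delta_rot":[0,0,0],"xyz":[0.004,0,0],"fingers":1},{"delta_rot":[0,0,0],"xyz":[0.012,0,0],"fingers":1},{"delta_rot":[0,0,0],"xyz":[0.022,0,0],"fingers":1},{"delta_rot":[0,0,0],"xyz":[0.032,0,0],"fingers":1},{"delta_rot":[0,0,0],"xyz":[0.040,0,0],"fingers":1},{"delta_rot":[0,0,0],"xyz":[0.044,0,0],"fingers":1},{"delta_rot":[0,0,0],"xyz":[0.044,0,0],"fingers":1},{"delta_rot":[0,0,0],"xyz":[0.044,0,0],"fingers":1},{"delta_rot":[0,0,0],"xyz":[0.044,0,0],"fingers":1}]'
python3 -m crank '[{"delta_rot":[0,0,0],"xyz":[0.002,0,0],"fingers":1},{"delta_rot":[0,0,0],"xyz":[0.004,0,0],"fingers":1},{"delta_rot":[0,0,0],"xyz":[0.006,0,0],"fingers":1},{"delta_rot":[0,0,0],"xyz":[0.007,0,0],"fingers":1},{"delta_rot":[0,0,0],"xyz":[0.008,0,0],"fingers":1},{"delta_rot":[0,0,0],"xyz":[0.008,0,0],"fingers":1}]'
python3 -c "
from h import *
s=telemetry.get_obs();print(s['eef_pos'],s['contact_force'],s['torque'])"
```

```text
t: 7.15
eef_pos: [0.5504, -0.0747, 0.0256]
tool_rot: [0.0, 0.999, 0.048, 0.0]
contact_force: [0.2, -0.6, 5.2]
gripper_width: 0.132
grasp_force: 49.4
t: 7.75
eef_pos: [0.5572, -0.0741, 0.0256]
tool_rot: [0.0, 0.999, 0.048, -0.001]
contact_force: [-3.9, -0.1, 8.9]
gripper_width: 0.135
grasp_force: 50.0
[ 0.5572394  -0.07411921  0.0255653 ] [-3.90569909 -0.0707624   8.8809792 ] [-0.03253369  0.56779744  0.04642546]
```

```bash
python3 -m crank '[{"delta_rot":[0,0,0],"xyz":[0.001,0,0],"fingers":1},{"delta_rot":[0,0,0],"xyz":[0.002,0,0],"fingers":1},{"delta_rot":[0,0,0],"xyz":[0.002,0,0],"fingers":1},{"delta_rot":[0,0,0],"xyz":[0.002,0,0],"fingers":1}]'
python3 -c "
from h import *
s=telemetry.get_obs();print(s['eef_pos'],s['contact_force'],s['torque'])"
python3 -m crank '[{"delta_rot":[0,0,0],"xyz":[0.001,0,0],"fingers":1},{"delta_rot":[0,0,0],"xyz":[0.002,0,0],"fingers":1},{"delta_rot":[0,0,0],"xyz":[0.002,0,0],"fingers":1},{"delta_rot":[0,0,0],"xyz":[0.002,0,0],"fingers":1}]'
python3 -c "
from h import *
s=telemetry.get_obs();print(s['eef_pos'],s['contact_force'],s['torque'])"
```

```text
t: 8.15
eef_pos: [0.5592, -0.0739, 0.0256]
tool_rot: [0.0, 0.999, 0.048, -0.001]
contact_force: [-2.9, -0.4, 9.4]
gripper_width: 0.133
grasp_force: 49.9
[ 0.55922092 -0.07390852  0.02556445] [-2.85720307 -0.43756583  9.40218594] [-0.0682429   0.56485334  0.01001313]
t: 8.55
eef_pos: [0.5613, -0.0737, 0.0256]
tool_rot: [0.0, 0.999, 0.048, -0.001]
contact_force: [-4.2, 0.6, 9.1]
gripper_width: 0.135
grasp_force: 49.9
[ 0.56125488 -0.0737321   0.02556382] [-4.23766837  0.55236492  9.11387092] [-0.04065826  0.52662857  0.07014568]
```

```bash
python3 -m crank '[{"delta_rot":[0,0,0],"xyz":[0,0,-0.0005],"fingers":1},{"delta_rot":[0,0,0],"xyz":[0.001,0,-0.0005],"fingers":1},{"delta_rot":[0,0,0],"xyz":[0.002,0,-0.0005],"fingers":1},{"delta_rot":[0,0,0],"xyz":[0.002,0,-0.0005],"fingers":1}]'
python3 -c "
from h import *
s=telemetry.get_obs();print(s['eef_pos'],s['contact_force'],s['torque'])"
python3 -m crank '[{"delta_rot":[0,0,0],"xyz":[0.001,0,0],"fingers":1},{"delta_rot":[0,0,0],"xyz":[0.002,0,0],"fingers":1},{"delta_rot":[0,0,0],"xyz":[0.002,0,0],"fingers":1},{"delta_rot":[0,0,0],"xyz":[0.002,0,0],"fingers":1}]'
python3 -c "
from h import *
s=telemetry.get_obs();print(s['eef_pos'],s['contact_force'],s['torque'])"
```

```text
t: 8.95
eef_pos: [0.564, -0.0736, 0.0256]
tool_rot: [-0.0, 0.999, 0.048, -0.0]
contact_force: [-2.5, 0.2, 2.7]
gripper_width: 0.132
grasp_force: 49.1
[ 0.56396518 -0.07358935  0.02558494] [-2.51947264  0.17410836  2.67324678] [-0.01928889  0.24947519  0.02118264]
t: 9.35
eef_pos: [0.5663, -0.0735, 0.0256]
tool_rot: [-0.0, 0.999, 0.048, 0.0]
contact_force: [0.4, 0.2, -1.5]
gripper_width: 0.135
grasp_force: 48.6
[ 0.56631488 -0.07352993  0.02558248] [ 0.44895251  0.22838182 -1.50619931] [-0.03393223 -0.01396413  0.00862447]
```

```bash
python3 -m crank '[{"delta_rot":[0,0,0],"xyz":[0.001,0,0],"fingers":1},{"delta_rot":[0,0,0],"xyz":[0.002,0,0],"fingers":1},{"delta_rot":[0,0,0],"xyz":[0.003,0,0],"fingers":1},{"delta_rot":[0,0,0],"xyz":[0.003,0,0],"fingers":1}]'
python3 -c "
from h import *
s=telemetry.get_obs();print(s['eef_pos'],s['contact_force'],s['torque'])"
python3 -m crank '[{"delta_rot":[0,0,0],"xyz":[0.001,0,0],"fingers":1},{"delta_rot":[0,0,0],"xyz":[0.002,0,0],"fingers":1},{"delta_rot":[0,0,0],"xyz":[0.003,0,0],"fingers":1},{"delta_rot":[0,0,0],"xyz":[0.003,0,0],"fingers":1}]'
python3 -c "
from h import *
s=telemetry.get_obs();print(s['eef_pos'],s['contact_force'],s['torque'])"
```

```text
t: 9.75
eef_pos: [0.5671, -0.0735, 0.0256]
tool_rot: [0.0, 0.999, 0.048, -0.002]
contact_force: [-7.2, 1.7, 7.6]
gripper_width: 0.133
grasp_force: 49.7
[ 0.56708156 -0.07352417  0.02556881] [-7.20172564  1.71406247  7.64316565] [0.07752717 1.27872236 0.00560524]
t: 10.15
eef_pos: [0.5671, -0.0734, 0.0255]
tool_rot: [0.0, 0.999, 0.048, -0.005]
contact_force: [-17.4, 0.1, 16.0]
gripper_width: 0.13
grasp_force: 51.2
[ 0.5671217  -0.07342459  0.02554013] [-17.44176815   0.14650672  15.95252994] [0.14998352 2.96882979 0.03627871]
```

```bash
cat > edge.py <<'E'
from h import *
np.set_printoptions(precision=3,suppress=True)
def edge():
    im=snap('wrist')['img'].astype(int);g=im.min(2)
    # lower edge of bright plate lip: strongest bright->dark drop per column between rows 190..250
    pts=[]
    for x in list(range(130,260,3))+list(range(380,500,3)):
        d=g[212:252,x]-g[206:246,x]; y=d.argmin()
        if d.min()<-40: pts.append((x,y+209))
    pts=np.array(pts); L=pts[pts[:,0]<300]; r=pts[pts[:,0]>300]
    s=telemetry.get_obs();M=rm(s['tool_rot'])
    print('tcp',s['eef_pos'],'F',s['contact_force'],'T',s['torque'],'j7',s['joint_torque'][6],'yaw',np.degrees(np.arctan2(M[1,0],M[0,0])))
    print('L',np.median(L,0),'R',np.median(r,0),len(L),len(r))
edge()
E
python3 edge.py; python3 -m crank '[{"delta_rot":[0,0,0],"xyz":[-0.003,0,-0.0003],"fingers":1},{"delta_rot":[0,0,0],"xyz":[-0.008,0,-0.0003],"fingers":1},{"delta_rot":[0,0,0],"xyz":[-0.008,0,-0.0003],"fingers":1},{"delta_rot":[0,0,0],"xyz":[-0.008,0,-0.0003],"fingers":1}]'; python3 edge.py
```

```text
tcp [ 0.567 -0.073  0.026] F [-16.655   0.007  16.516] T [0.137 2.916 0.052] j7 -0.04776467685587704 yaw 5.478719970894203
L [184. 234.] R [414.5 236. ] 37 24
t: 10.6
eef_pos: [0.5643, -0.0739, 0.0259]
tool_rot: [-0.0, 0.999, 0.048, 0.0]
contact_force: [0.4, -0.7, -3.5]
gripper_width: 0.132
grasp_force: 48.6
tcp [ 0.564 -0.074  0.026] F [ 0.16  -0.393 -2.304] T [-0.005  0.244 -0.03 ] j7 -0.0003047401878575329 yaw 5.490419100417328
L [179.5 236.5] R [422. 236.] 34 29
```

```bash
sed -i "s/^    print('L'.*/    k=np.polyfit(pts[:,0],pts[:,1],1);k=np.polyfit(*pts[abs(np.polyval(k,pts[:,0])-pts[:,1])<2.5].T,1);print('slope deg',np.degrees(k[0]),'row315',np.polyval(k,315),len(pts))/" edge.py; python3 edge.py
python3 -m crank '[{"delta_rot":[0,0,0],"xyz":[0,-0.002,0],"fingers":1},{"delta_rot":[0,0,0],"xyz":[0,-0.004,0],"fingers":1},{"delta_rot":[0,0,0],"xyz":[0.002,-0.004,0],"fingers":1},{"delta_rot":[0,0,0],"xyz":[0.004,-0.004,0],"fingers":1},{"delta_rot":[0,0,0],"xyz":[0.006,-0.004,0],"fingers":1},{"delta_rot":[0,0,0],"xyz":[0.006,-0.004,0],"fingers":1}]'; python3 edge.py
```

```text
tcp [ 0.565 -0.074  0.026] F [ 0.43   0.504 -2.624] T [-0.053  0.18  -0.012] j7 -0.0014511799599858932 yaw 5.491868311056504
slope deg 38.19718634205511 row315 100.66666666666595 62
t: 11.3
eef_pos: [0.5699, -0.0684, 0.0259]
tool_rot: [-0.0, 0.999, 0.049, -0.0]
contact_force: [-0.8, 1.7, -3.6]
gripper_width: 0.133
grasp_force: 48.7
tcp [ 0.57  -0.069  0.026] F [-1.038  2.555 -3.366] T [0.531 0.487 0.285] j7 -0.33148513175547123 yaw 5.561927463411674Traceback (most recent call last):
  File "edge.py", line 14, in <module>
    edge()
    ~~~~^^
  File "edge.py", line 13, in edge
    k=np.polyfit(pts[:,0],pts[:,1],1);k=np.polyfit(*pts[abs(np.polyval(k,pts[:,0])-pts[:,1])<2.5].T,1);print('slope deg',np.degrees(k[0]),'row315',np.polyval(k,315),len(pts))
                                        ~~~~~~~~~~^^^^^^^^^^^^^^^^^^^^^^^^^^^^^^^^^^^^^^^^^^^^^^^^^^^^
    raise TypeError("expected non-empty vector for x")
TypeError: expected non-empty vector for x
```

Past the rail end; a sideways +2.5 N says the right rail is still rubbing, so shift 1.5 mm more left and go on.

```bash
sed -i "/^    print('L'/d; /np.polyfit/d" edge.py
python3 -m crank '[{"delta_rot":[0,0,0],"xyz":[0,-0.001,0],"fingers":1},{"delta_rot":[0,0,0],"xyz":[0.001,-0.0015,0],"fingers":1},{"delta_rot":[0,0,0],"xyz":[0.003,-0.0015,0],"fingers":1},{"delta_rot":[0,0,0],"xyz":[0.005,-0.0015,0],"fingers":1},{"delta_rot":[0,0,0],"xyz":[0.006,-0.0015,0],"fingers":1},{"delta_rot":[0,0,0],"xyz":[0.006,-0.0015,0],"fingers":1}]'; python3 edge.py
```

```text
t: 11.95
eef_pos: [0.5761, -0.0672, 0.0262]
tool_rot: [-0.0, 0.999, 0.048, 0.0]
contact_force: [-0.4, 1.0, -3.1]
gripper_width: 0.134
grasp_force: 48.7
tcp [ 0.576 -0.067  0.026] F [-0.514  1.006 -3.499] T [0.33  0.143 0.196] j7 -0.22374363150447607 yaw 5.494339727005941
```

```bash
python3 -m crank '[{"delta_rot":[0,0,0],"xyz":[0.001,-0.0005,0.0002],"fingers":1},{"delta_rot":[0,0,0],"xyz":[0.003,-0.0007,0.0002],"fingers":1},{"delta_rot":[0,0,0],"xyz":[0.005,-0.0007,0.0002],"fingers":1},{"delta_rot":[0,0,0],"xyz":[0.007,-0.0007,0.0002],"fingers":1},{"delta_rot":[0,0,0],"xyz":[0.009,-0.0007,0.0002],"fingers":1},{"delta_rot":[0,0,0],"xyz":[0.011,-0.0007,0.0002],"fingers":1},{"delta_rot":[0,0,0],"xyz":[0.012,-0.0007,0.0002],"fingers":1},{"delta_rot":[0,0,0],"xyz":[0.012,-0.0007,0.0002],"fingers":1}]'; python3 edge.py
```

```text
t: 12.8
eef_pos: [0.5878, -0.0654, 0.0259]
tool_rot: [0.0, 0.999, 0.048, 0.0]
contact_force: [-0.8, -0.3, -3.0]
gripper_width: 0.131
grasp_force: 48.7
tcp [ 0.588 -0.065  0.026] F [-0.568  1.199 -3.52 ] T [ 0.056  0.22  -0.026] j7 -0.0471715594176203 yaw 5.488430509089149
```

```bash
python3 -m crank '[{"delta_rot":[0,0,0],"xyz":[0.002,0,0],"fingers":1},{"delta_rot":[0,0,0],"xyz":[0.004,0,0],"fingers":1},{"delta_rot":[0,0,0],"xyz":[0.006,0,0],"fingers":1},{"delta_rot":[0,0,0],"xyz":[0.009,0,0],"fingers":1},{"delta_rot":[0,0,0],"xyz":[0.012,0,0],"fingers":1},{"delta_rot":[0,0,0],"xyz":[0.015,0,0],"fingers":1},{"delta_rot":[0,0,0],"xyz":[0.017,0,0],"fingers":1},{"delta_rot":[0,0,0],"xyz":[0.018,0,0],"fingers":1},{"delta_rot":[0,0,0],"xyz":[0.018,0,0],"fingers":1}]'; python3 edge.py
```

```text
t: 13.75
eef_pos: [0.6056, -0.0635, 0.0259]
tool_rot: [-0.0, 0.999, 0.048, 0.0]
contact_force: [-0.1, 0.9, -2.9]
gripper_width: 0.132
grasp_force: 48.7
tcp [ 0.606 -0.064  0.026] F [-0.404  0.529 -2.458] T [0.186 0.153 0.137] j7 -0.13615112286061049 yaw 5.502027772040955
```

```bash
python3 -m crank '[{"delta_rot":[0,0,0],"xyz":[0.001,0,0],"fingers":1},{"delta_rot":[0,0,0],"xyz":[0.002,0,0],"fingers":1},{"delta_rot":[0,0,0],"xyz":[0.003,0,0],"fingers":1},{"delta_rot":[0,0,0],"xyz":[0.004,0,0],"fingers":1},{"delta_rot":[0,0,0],"xyz":[0.005,0,0],"fingers":1},{"delta_rot":[0,0,0],"xyz":[0.006,0,0],"fingers":1}]'; python3 edge.py
```

```text
t: 14.4
eef_pos: [0.6106, -0.0629, 0.0256]
tool_rot: [-0.0, 0.999, 0.048, -0.001]
contact_force: [-3.1, 1.0, -1.5]
gripper_width: 0.134
grasp_force: 48.9
tcp [ 0.611 -0.063  0.026] F [-1.717  1.522 -2.945] T [0.313 0.721 0.139] j7 -0.16206778585910797 yaw 5.505202636398655
```

Roller met as expected; press on through it.

```bash
python3 -m crank '[{"delta_rot":[0,0,0],"xyz":[0.001,0,0],"fingers":1},{"delta_rot":[0,0,0],"xyz":[0.002,0,0],"fingers":1},{"delta_rot":[0,0,0],"xyz":[0.003,0,0],"fingers":1},{"delta_rot":[0,0,0],"xyz":[0.004,0,0],"fingers":1},{"delta_rot":[0,0,0],"xyz":[0.005,0,0],"fingers":1},{"delta_rot":[0,0,0],"xyz":[0.006,0,0],"fingers":1}]'; python3 edge.py
```

```text
t: 15.05
eef_pos: [0.6178, -0.0621, 0.026]
tool_rot: [-0.0, 0.999, 0.048, 0.0]
contact_force: [-0.3, 2.6, -3.5]
gripper_width: 0.129
grasp_force: 48.9
tcp [ 0.618 -0.062  0.026] F [-0.059  2.808 -4.121] T [0.717 0.4   0.472] j7 -0.46199217438697815 yaw 5.520769366841597
```

```bash
python3 -m crank '[{"delta_rot":[0,0,0],"xyz":[0.001,0,0],"fingers":1},{"delta_rot":[0,0,0],"xyz":[0.002,0,0],"fingers":1},{"delta_rot":[0,0,0],"xyz":[0.003,0,0],"fingers":1},{"delta_rot":[0,0,0],"xyz":[0.004,0,0],"fingers":1},{"delta_rot":[0,0,0],"xyz":[0.005,0,0],"fingers":1},{"delta_rot":[0,0,0],"xyz":[0.006,0,0],"fingers":1}]'; python3 edge.py
```

```text
t: 15.7
eef_pos: [0.6234, -0.0619, 0.026]
tool_rot: [-0.0, 0.999, 0.048, 0.0]
contact_force: [-0.3, 3.9, -3.6]
gripper_width: 0.131
grasp_force: 49.1
tcp [ 0.624 -0.062  0.026] F [-1.062  2.618 -3.07 ] T [0.764 0.354 0.453] j7 -0.4670827277004719 yaw 5.497997764303611
```

```bash
python3 -m crank '[{"delta_rot":[0,0,0],"xyz":[0.002,-0.0005,0],"fingers":1},{"delta_rot":[0,0,0],"xyz":[0.005,-0.0005,0],"fingers":1},{"delta_rot":[0,0,0],"xyz":[0.008,-0.0005,0],"fingers":1},{"delta_rot":[0,0,0],"xyz":[0.011,-0.0005,0],"fingers":1},{"delta_rot":[0,0,0],"xyz":[0.014,-0.0005,0],"fingers":1},{"delta_rot":[0,0,0],"xyz":[0.017,-0.0005,0],"fingers":1},{"delta_rot":[0,0,0],"xyz":[0.019,-0.0005,0],"fingers":1},{"delta_rot":[0,0,0],"xyz":[0.02,-0.0005,0],"fingers":1},{"delta_rot":[0,0,0],"xyz":[0.02,-0.0005,0],"fingers":1}]'; python3 edge.py
```

```text
t: 16.65
eef_pos: [0.6434, -0.0594, 0.0259]
tool_rot: [-0.0, 0.999, 0.048, 0.0]
contact_force: [-0.0, 3.6, -3.6]
gripper_width: 0.132
grasp_force: 48.9
tcp [ 0.643 -0.059  0.026] F [ 0.565  2.203 -2.698] T [0.716 0.263 0.372] j7 -0.41061040945351124 yaw 5.496799242964136
```

```bash
python3 -m crank '[{"delta_rot":[0,0,0],"xyz":[0.002,0,0],"fingers":1},{"delta_rot":[0,0,0],"xyz":[0.004,0,0],"fingers":1},{"delta_rot":[0,0,0],"xyz":[0.006,0,0],"fingers":1},{"delta_rot":[0,0,0],"xyz":[0.008,0,0],"fingers":1},{"delta_rot":[0,0,0],"xyz":[0.009,0,0],"fingers":1},{"delta_rot":[0,0,0],"xyz":[0.01,0,0],"fingers":1},{"delta_rot":[0,0,0],"xyz":[0.01,0,0],"fingers":1}]'; python3 edge.py
```

```text
t: 17.4
eef_pos: [0.6533, -0.0584, 0.0259]
tool_rot: [-0.0, 0.999, 0.048, 0.0]
contact_force: [-0.6, 3.4, -3.9]
gripper_width: 0.133
grasp_force: 48.9
tcp [ 0.653 -0.058  0.026] F [-0.431  3.996 -3.86 ] T [0.752 0.263 0.397] j7 -0.39294736459851265 yaw 5.496566965657676
```

```bash
python3 -m crank '[{"delta_rot":[0,0,0],"xyz":[0.001,0,0],"fingers":1},{"delta_rot":[0,0,0],"xyz":[0.002,0,0],"fingers":1},{"delta_rot":[0,0,0],"xyz":[0.003,0,0],"fingers":1},{"delta_rot":[0,0,0],"xyz":[0.004,0,0],"fingers":1},{"delta_rot":[0,0,0],"xyz":[0.004,0,0],"fingers":1}]'; python3 edge.py
```

```text
t: 17.95
eef_pos: [0.6573, -0.0583, 0.026]
tool_rot: [0.0, 0.999, 0.048, 0.0]
contact_force: [1.0, 2.7, -2.2]
gripper_width: 0.13
grasp_force: 49.0
tcp [ 0.657 -0.058  0.026] F [ 0.25   2.276 -3.606] T [0.631 0.173 0.491] j7 -0.45303753577172756 yaw 5.497289191322774
```

```bash
python3 -m crank '[{"delta_rot":[0,0,0],"xyz":[0.001,0,0],"fingers":1},{"delta_rot":[0,0,0],"xyz":[0.002,0,0],"fingers":1},{"delta_rot":[0,0,0],"xyz":[0.003,0,0],"fingers":1},{"delta_rot":[0,0,0],"xyz":[0.003,0,0],"fingers":1}]'; python3 edge.py
```

```text
t: 18.4
eef_pos: [0.6581, -0.0584, 0.0258]
tool_rot: [0.0, 0.999, 0.048, -0.002]
contact_force: [-7.7, 2.1, 2.3]
gripper_width: 0.136
grasp_force: 52.7
tcp [ 0.658 -0.058  0.026] F [-8.082  1.563  2.214] T [0.559 1.592 0.904] j7 -0.857914499938488 yaw 5.52398754788217
```

```bash
python3 -m crank '[{"delta_rot":[0,0,0],"xyz":[0.001,0,0],"fingers":1},{"delta_rot":[0,0,0],"xyz":[0.002,0,0],"fingers":1},{"delta_rot":[0,0,0],"xyz":[0.002,0,0],"fingers":1}]'; python3 edge.py
python3 - <<'E'
from h import *
w=snap('wrist')['img'];a=cv2.resize(w,(800,500));cv2.imwrite('pics/w3.png',a[:,:,::-1])
E
```

```text
t: 18.75
eef_pos: [0.658, -0.0584, 0.0257]
tool_rot: [0.001, 0.999, 0.048, -0.004]
contact_force: [-14.0, 1.5, 9.1]
gripper_width: 0.133
grasp_force: 53.6
tcp [ 0.658 -0.058  0.026] F [-15.134   0.966   9.085] T [0.558 2.68  0.838] j7 -0.8713565021753311 yaw 5.5176694562241915
```

View pics/w3.png

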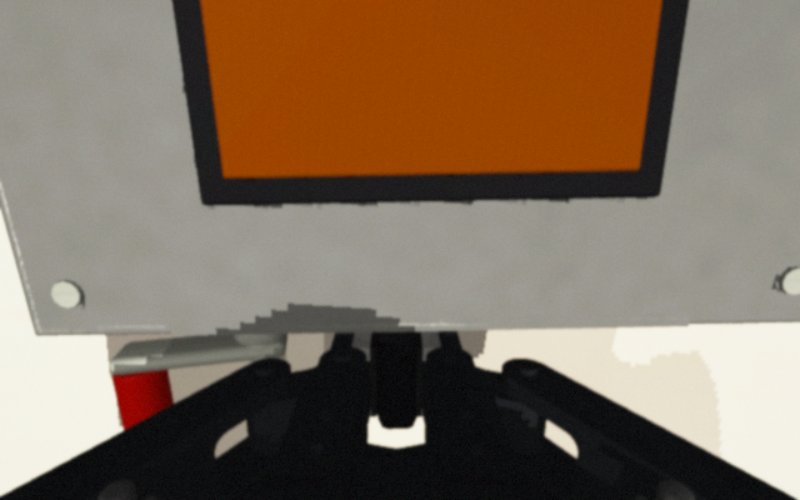

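Plate is at the hood front, touching on the left first; hood edge (40,333)→(800,322) shows tray about 0.8° short in yaw. Correct it.

```bash
python3 -m crank '[{"delta_rot":[0,0,-0.4],"xyz":[0,0,0],"fingers":1},{"delta_rot":[0,0,-0.8],"xyz":[0,0,0],"fingers":1},{"delta_rot":[0,0,-1.0],"xyz":[0.001,0,0],"fingers":1},{"delta_rot":[0,0,-1.0],"xyz":[0.001,0,0],"fingers":1},{"delta_rot":[0,0,-1.0],"xyz":[0.001,0,0],"fingers":1}]'; python3 edge.py
```

```text
t: 19.35
eef_pos: [0.658, -0.0584, 0.0256]
tool_rot: [0.0, 0.998, 0.056, -0.005]
contact_force: [-17.8, 2.8, 11.9]
gripper_width: 0.135
grasp_force: 51.0
tcp [ 0.658 -0.058  0.026] F [-18.049   1.487  10.724] T [0.504 3.151 0.181] j7 -0.2058461168780923 yaw 6.409155297129558
```

```bash
python3 -m crank '[{"delta_rot":[0,0,-1],"xyz":[-0.003,0,0],"fingers":1},{"delta_rot":[0,0,-1],"xyz":[-0.0045,0,0],"fingers":1},{"delta_rot":[0,0,-1],"xyz":[-0.0045,0,0],"fingers":0.4},{"delta_rot":[0,0,-1],"xyz":[-0.0045,0,0],"fingers":0.4},{"delta_rot":[0,0,-1],"xyz":[-0.0045,0,0],"fingers":0.4}]'; python3 edge.py
python3 -m crank '[{"delta_rot":[0,0,0],"xyz":[0,0,-0.01],"fingers":0.4},{"delta_rot":[0,0,0],"xyz":[0,0,-0.03],"fingers":0.4},{"delta_rot":[0,0,0],"xyz":[-0.01,0,-0.06],"fingers":0.4},{"delta_rot":[0,0,0],"xyz":[-0.03,0,-0.1],"fingers":0.4},{"delta_rot":[0,0,0],"xyz":[-0.06,0,-0.13],"fingers":1},{"delta_rot":[0,0,0],"xyz":[-0.06,0,-0.13],"fingers":1},{"delta_rot":[0,0,0],"xyz":[-0.06,0,-0.13],"fingers":1},{"delta_rot":[0,0,0],"xyz":[-0.06,0,-0.13],"fingers":1}]'; python3 edge.py
python3 - <<'E'
from h import *
np.set_printoptions(precision=4,suppress=True)
c=snap('wrist');a=cv2.resize(c['img'],(800,500));cv2.imwrite('pics/w4.png',a[:,:,::-1])
for t in('latch_knob','fin_grip'):
  for r in search_frame('wrist',t)[:2]: print(t,r,at(c,r['pixel'],.07))
np.save('w4.npy',dict(fx=c['fx'],fy=c['fy'],cx=c['cx'],cy=c['cy'],origin=c['origin'],rotation=c['rotation']),allow_pickle=True)
E
```

```text
t: 19.9
eef_pos: [0.6598, -0.0588, 0.0265]
tool_rot: [0.0, 0.998, 0.065, 0.001]
contact_force: [-0.4, -0.3, -0.5]
gripper_width: 0.3
grasp_force: 0.0
tcp [ 0.66  -0.059  0.026] F [-0.695  0.052 -0.568] T [0.041 0.041 0.023] j7 -0.002842608737410046 yaw 7.451138541412453
t: 20.75
eef_pos: [0.5993, -0.0658, 0.1554]
tool_rot: [-0.0, 0.998, 0.065, -0.0]
contact_force: [0.2, -0.8, -0.2]
gripper_width: 0.005
grasp_force: 0.0
tcp [ 0.599 -0.066  0.155] F [ 0.264 -0.386  0.402] T [-0.019 -0.044 -0.032] j7 -0.0009869546920526773 yaw 7.5093235067809685
latch_knob {'pixel': [217.6, 111.4], 'score': 0.64} [0.6554 0.0059 0.07  ]
latch_knob {'pixel': [326.4, 47.0], 'score': 0.18} [ 0.7024 -0.0585  0.07  ]
fin_grip {'pixel': [319.4, 97.5], 'score': 0.61} [ 0.6723 -0.0581  0.07  ]
```

View pics/w4.png

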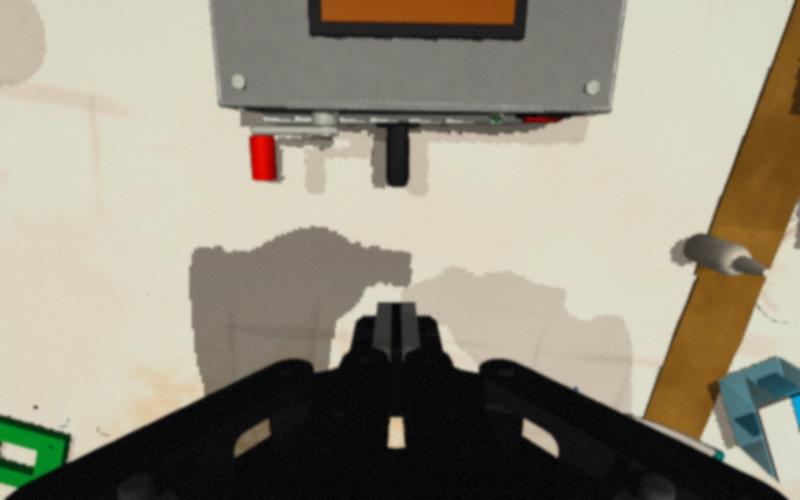

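Red knob at (263,157) in the view (full-size 210,126), still open; plate tucked under the hood's front edge, fin at (397,155).

Run:
```python
from h import *
np.set_printoptions(precision=4,suppress=True)
c=np.load('w4.npy',allow_pickle=True).item()
f=lambda u,v,z:at(c,(u/1.25,v/1.25),z)[:2]
L,Rr=f(219,106,.07),f(611,110,.07);d=L-Rr;yaw=np.arctan2(-d[0],d[1]);print(L,Rr,np.linalg.norm(d),np.degrees(yaw))
X=np.array([np.cos(yaw),np.sin(yaw)]);Y=np.array([-X[1],X[0]]);H=(L+Rr)/2;print('H',H)
k=f(263,157,.0703);print('knob seen',k,'exp',H-.0255*X+.0778*Y)
print('fin end',f(397,186,.058),(f(397,186,.058)-H)@np.c_[X,Y])
print('yaw-tool')
s=telemetry.get_obs();M=rm(s['tool_rot']);p=s['eef_pos']
for a in (0,.3,.5,.8,1.1,1.4,1.7,2.07):
  th=.5-a; K=np.r_[H-.0255*X+(.048+.034*np.cos(th))*Y,.054+.034*np.sin(th)]
  # push point: finger tip outside knob by radius
  print(a,K,M.T@(K-p))
```

```text
[0.6682 0.0333] [ 0.6919 -0.1638] 0.19850723411094853 6.8603696404027135
H [ 0.6801 -0.0652]
knob seen [0.6458 0.01  ] exp [0.6454 0.009 ]
fin end [ 0.6385 -0.0614] [-0.0408  0.0088]
yaw-tool
0 [0.6454 0.009  0.0703] [ 0.0559 -0.0678  0.0844]
0.3 [0.645  0.0125 0.0608] [ 0.0559 -0.0713  0.0939]
0.5 [0.6449 0.0131 0.054 ] [ 0.0559 -0.072   0.1007]
0.8 [0.6451 0.0116 0.044 ] [ 0.0559 -0.0705  0.1107]
1.1 [0.6457 0.0072 0.0348] [ 0.0559 -0.066   0.1199]
1.4 [0.6465 0.0004 0.0274] [ 0.0558 -0.0591  0.1273]
1.7 [ 0.6475 -0.0084  0.0223] [ 0.0557 -0.0503  0.1324]
2.07 [ 0.649  -0.0206  0.02  ] [ 0.0556 -0.038   0.1347]
```

Run:
```python
from h import *
np.set_printoptions(precision=4,suppress=True)
yaw=np.radians(6.7);X=np.array([np.cos(yaw),np.sin(yaw)]);Y=np.array([-X[1],X[0]]);H=np.array([.6801,-.0652])
s=telemetry.get_obs();M=rm(s['tool_rot']);p=s['eef_pos'];print(p)
for y,z in((88,100),(88,80),(88,61),(88,51),(88,41.6),(84,34),(80,24),(76,19),(70,15),(66,15)):
  print(y,z,M.T@(np.r_[H-.031*X+y/1000*Y,z/1000]-p))
```

```text
[ 0.5991 -0.0656  0.1547]
88 100 [ 0.0507 -0.0782  0.0547]
88 80 [ 0.0508 -0.0782  0.0747]
88 61 [ 0.0508 -0.0782  0.0937]
88 51 [ 0.0508 -0.0782  0.1037]
88 41.6 [ 0.0508 -0.0782  0.1131]
84 34 [ 0.0508 -0.0742  0.1207]
80 24 [ 0.0507 -0.0701  0.1307]
76 19 [ 0.0507 -0.0661  0.1357]
70 15 [ 0.0506 -0.0601  0.1397]
66 15 [ 0.0506 -0.0561  0.1397]
```

```bash
python3 -m crank '[{"delta_rot":[0,0,0],"xyz":[0.01,-0.04,0],"fingers":1},{"delta_rot":[0,0,0],"xyz":[0.05,-0.078,0.02],"fingers":1},{"delta_rot":[0,0,0],"xyz":[0.051,-0.078,0.055],"fingers":1},{"delta_rot":[0,0,0],"xyz":[0.051,-0.078,0.065],"fingers":1},{"delta_rot":[0,0,0],"xyz":[0.051,-0.078,0.065],"fingers":1},{"delta_rot":[0,0,0],"xyz":[0.051,-0.078,0.065],"fingers":1}]'
python3 -m crank '[{"delta_rot":[0,0,0],"xyz":[0,0,0.004],"fingers":1},{"delta_rot":[0,0,0],"xyz":[0,0,0.009],"fingers":1},{"delta_rot":[0,0,0],"xyz":[0,0,0.014],"fingers":1},{"delta_rot":[0,0,0],"xyz":[0,0,0.019],"fingers":1},{"delta_rot":[0,0,0],"xyz":[0,0,0.024],"fingers":1},{"delta_rot":[0,0,0],"xyz":[0,0,0.029],"fingers":1}]';python3 edge.py
```

```text
t: 21.55
eef_pos: [0.6396, 0.0168, 0.0913]
tool_rot: [0.0, 0.998, 0.065, -0.0]
contact_force: [1.0, -0.7, -0.3]
gripper_width: 0.005
grasp_force: 0.0
t: 22.15
eef_pos: [0.6396, 0.0187, 0.0617]
tool_rot: [-0.0, 0.998, 0.066, 0.0]
contact_force: [-0.3, 1.1, 1.7]
gripper_width: -0.003
grasp_force: 1.1
tcp [0.639 0.019 0.061] F [0.535 0.66  0.634] T [ 0.144 -0.149 -0.01 ] j7 0.005554623930947855 yaw 7.523890245697631
```

```bash
python3 -m crank '[{"delta_rot":[0,0,0],"xyz":[0,0,0.005],"fingers":1},{"delta_rot":[0,0,0],"xyz":[0,0,0.01],"fingers":1},{"delta_rot":[0,0,0],"xyz":[0,0,0.015],"fingers":1},{"delta_rot":[0,0,0],"xyz":[0,0,0.02],"fingers":1},{"delta_rot":[0,0,0],"xyz":[0,0.004,0.027],"fingers":1},{"delta_rot":[0,0,0],"xyz":[0,0.006,0.032],"fingers":1},{"delta_rot":[0,0,0],"xyz":[0,0.008,0.037],"fingers":1},{"delta_rot":[0,0,0],"xyz":[0,0.012,0.042],"fingers":1},{"delta_rot":[0,0,0],"xyz":[0,0.012,0.044],"fingers":1}]';python3 edge.py
python3 -m crank '[{"delta_rot":[0,0,0],"xyz":[0,0.003,0.002],"fingers":1},{"delta_rot":[0,0,0],"xyz":[0,0.006,0.002],"fingers":1},{"delta_rot":[0,0,0],"xyz":[0,0.008,0.002],"fingers":1},{"delta_rot":[0,0,0],"xyz":[0,0.008,0.002],"fingers":1}]';python3 edge.py
```

```text
t: 23.1
eef_pos: [0.641, 0.0053, 0.0173]
tool_rot: [0.0, 0.998, 0.065, -0.0]
contact_force: [0.1, 1.2, 1.7]
gripper_width: -0.001
grasp_force: 0.7
tcp [0.641 0.006 0.017] F [ 0.119 -0.153 -0.148] T [ 0.016 -0.026  0.015] j7 0.025384705513715744 yaw 7.462369649026095
t: 23.55
eef_pos: [0.6419, -0.0021, 0.0158]
tool_rot: [0.0, 0.998, 0.065, -0.0]
contact_force: [0.5, 1.4, 0.6]
gripper_width: 0.001
grasp_force: 0.5
tcp [ 0.642 -0.002  0.016] F [-0.349  0.439 -0.095] T [ 0.18   0.074 -0.027] j7 0.021520981681533158 yaw 7.481334722192488
```

```bash
python3 -m crank '[{"delta_rot":[0,0,0],"xyz":[0,0.001,0],"fingers":1},{"delta_rot":[0,0,0],"xyz":[0,0.002,0],"fingers":1},{"delta_rot":[0,0,0],"xyz":[0,0.003,0],"fingers":1},{"delta_rot":[0,0,0],"xyz":[0,0.003,0],"fingers":1}]';python3 edge.py
python3 -m crank '[{"delta_rot":[0,0,0],"xyz":[0,0.001,0],"fingers":1},{"delta_rot":[0,0,0],"xyz":[0,0.002,0],"fingers":1},{"delta_rot":[0,0,0],"xyz":[0,0.003,0],"fingers":1},{"delta_rot":[0,0,0],"xyz":[0,0.003,0],"fingers":1}]';python3 edge.py
```

```text
t: 24.0
eef_pos: [0.6421, -0.0029, 0.0159]
tool_rot: [-0.001, 0.998, 0.066, -0.0]
contact_force: [-1.0, 5.3, -0.1]
gripper_width: 0.001
grasp_force: 2.6
tcp [ 0.642 -0.003  0.016] F [-2.084  5.805 -0.114] T [ 1.179  0.326 -0.019] j7 0.021841992856934667 yaw 7.569169195895514
t: 24.45
eef_pos: [0.6422, -0.0032, 0.0159]
tool_rot: [-0.002, 0.998, 0.067, -0.0]
contact_force: [-2.8, 9.6, -0.1]
gripper_width: 0.002
grasp_force: 4.8
tcp [ 0.642 -0.003  0.016] F [-2.719  9.712  0.028] T [ 2.225  0.535 -0.078] j7 0.029045059927739203 yaw 7.668721028079998
```

```bash
python3 -m crank '[{"delta_rot":[0,0,0],"xyz":[0,-0.008,0],"fingers":1},{"delta_rot":[0,0,0],"xyz":[-0.005,-0.03,0],"fingers":1},{"delta_rot":[0,0,0],"xyz":[-0.02,-0.03,-0.04],"fingers":1},{"delta_rot":[0,0,0],"xyz":[-0.06,-0.01,-0.08],"fingers":1},{"delta_rot":[0,0,0],"xyz":[-0.09,0.02,-0.12],"fingers":1},{"delta_rot":[0,0,0],"xyz":[-0.09,0.04,-0.14],"fingers":1},{"delta_rot":[0,0,0],"xyz":[-0.09,0.04,-0.14],"fingers":1},{"delta_rot":[0,0,0],"xyz":[-0.09,0.04,-0.14],"fingers":1}]'
python3 - <<'E'
from h import *
c=snap('wrist');d=snap('side')
a=np.zeros((600,800,3),np.uint8);a[:350,:560]=cv2.resize(c['img'][:250,120:520],(560,350));a[350:,:500]=cv2.resize(d['img'][165:265,290:490],(500,250))
cv2.imwrite('pics/w5.png',a[:,:,::-1]);print(telemetry.get_obs()['contact_force'])
E
```

```text
t: 25.3
eef_pos: [0.5595, -0.0607, 0.1569]
tool_rot: [0.001, 0.998, 0.064, 0.001]
contact_force: [-0.1, 0.1, -0.9]
gripper_width: -0.001
grasp_force: 0.0
[-0.07834879  0.43556556  0.4144127 ]
```

View pics/w5.png

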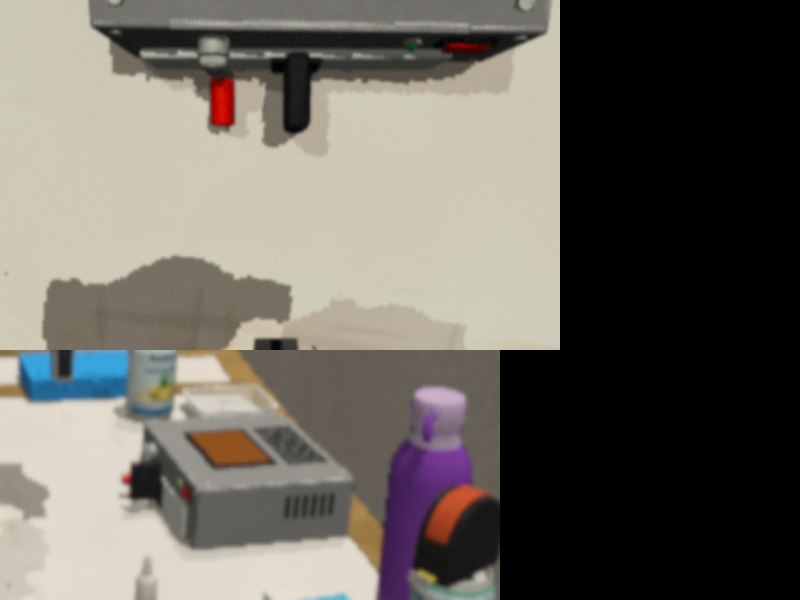

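The knob (222,102) now hangs straight below its hub (213,50), across the plate, and the plate lies flat against the hood front with the fin at (297,90).

```bash
python3 -c "
from station import job
print(job.hand_in())"
```

```text
the job is handed in; nothing more can be done
None
```

The tray is home in the curing hood with its plate against the front, the latch is pushed down to its hard stop, and the job was handed in at about 25 s; pressing stayed under 20 N, but I could not see the frames once they were inside the hood.

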